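Take a carded padlock off its display peg and stock it in the crate

ROBOT

A 6-joint arm with a two-finger parallel gripper is mounted at the origin on a cart in front of the work surface, level with it; the furniture and walls round the work are solid. World frame = base frame: x ahead of the robot, y to its left, z up, the work surface at z = 0. Lengths are in m, angles in rad, forces in N, time in s.
With the tool pointing down it reaches from about 0.225 to 0.875 m from the base axis. Payload 3.4 kg.
Tool frame: the origin (TCP) lies on the centre line of the jaws, within the pads' length; the fingertips stand 14 mm ahead of it and the grasp point (between the pads) lies 5 mm behind it; z points along the fingers, y is the line along which they close (so a half turn about z gives the same grasp; the last joint's range is limited). The gripper opens to 85 mm and grips with 20 to 120 N. Pads are 22 mm wide; open, the fingers measure 114 mm over their backs; the gripper's body (76 mm by 85 mm) begins 54 mm behind the grasp point. The pads swing forward as they close: fully open they stand 13 mm farther back than shut.
Start: joints at [-1.274, 0.276, 1.505, -0, 1.361, -0.121], TCP at [0.233, -0.526, 0.245] pointing down, gripper open.
Joint ranges: [-2.89, 2.89], [-0.75, 2.08], [0.22, 2.7], [-1.18, 4.32], [0.11, 2.71], [-2.7, 2.7]. Speed limits (rad/s): [2.57, 2.57, 3.14, 3.14, 3.14, 3.14].

INTERFACE

Orientations are given as a unit quaternion [w, x, y, z].
In Python, from bench import r gives the robot as it stands. The module is installed in compiled form; this text tells all that it offers.
- The arm moves only by the tool servo_tool, never from a script. Its argument "increments" is a list of rows, each a list of 4 numbers: the shift along the tool's x, y, z in m, then the turn about the tool's z in rad. In form: [[dx, dy, dz, yaw], ...]. A call has 1 to 5 rows; each row shifts and turns the commanded pose from where the row before left it, along the tool's axes as they then stand; what a row does not reach is not made up. A row lasts 1/8 s, in which the tool goes at most 62.5 mm and 10.7 degrees, less where a joint would pass 70% of its speed; a pose out of reach is approached as far as the arm can. A call with a gripper value outside its range is refused whole. "jaw" is the finger opening in m, from 0 to 0.0854, set as the call begins (left out, the last holds). The fingers move at their own pace and stop on an object; the grip force is fixed at half the most. Time passes only in rows, so rows that do not move let the fingers close. It gives the time, the measured TCP pose, the force, the opening and the grip force at its end, in the units of the state.
- r.get_obs(): the state, without advancing time (a new reading comes with each control period).
- r.read_camera(name): name is "scene" or "top"; returns the picture (420x560x3 uint8, red, green, blue); there is no depth.
- r.camera_params(name): a dict with "mtx" (3x3 intrinsics, pixels), "view" (4x4, takes a point from world to camera coordinates). Camera axes: x right, y down, z forward; pixel columns grow to the right and rows downward; lengths in m; the calibration is good to about 2 mm. A picture is of the moment at which its call begins. camera_params takes no time and is no camera call.
- r.hand_in(): hands the job in; it is judged then, once.
Trained networks look in the newest picture that a camera, given by its name, has taken for a name from the list of things; names that differ only in an ending like _2 or _b are one class to them, and where a whole thing is asked for, a point or a joint stands for the part that bears it (a point fixed in the world has none). Each returns a list of dicts, best first, with "p" (0 to 1); they miss things now and then, are a little off and sometimes report something else, mostly with a low value. They report only what shows in the picture. A call takes as long as a camera call.
- r.find_in(camera, target): "bbox" ([left, top, right, bottom] in pixels, round what is visible of it).
- r.trace(camera, target): "pixels" (420x560 bool, what is visible of it) and "bbox" ([left, top, right, bottom] in pixels, round what is visible of it).
- r.landmark_of(camera, target): "at" ([column, row] in pixels: a listed point, or the origin of a listed thing).
The state is a dict: "time": time; "joint_positions": joint angles; "qd": joint speeds; "tau": joint torques, N m; "position": TCP position; "eef_rot": TCP orientation; "force": force on the tool from outside, world axes, zero at the start; "moment": the same for the moment, N m; "opening": finger opening in m; "finger_force": force on a finger pad.
Only numpy, scipy, OpenCV 4.12 (cv2) and the standard library are available. Lean on these libraries where they do the work, as an engineer would, in place of code of your own. Each camera call takes 0.05 s, during which the arm holds its last target. There are 200 camera calls.

TASK

Take the padlock pack off its peg on the small display rack: lift it just enough for its hang hole to clear the peg's upturned tip while you slide it off, without forcing it against the wire. Stand it upright on a free spot of the bench top (the odd fittings strewn there do not matter) and let go of it, then take it again and stand it upright on the rubber pad in the empty cell of the plywood crate, squarely, facing along the cell like the padlock pack next to it; the cell has no room for fingers at the pack's sides, only in front of and behind it. Set it down rather than drop it, never tip it over, and leave the other packs, the glue bottle and the other loose things where they are.

Things in the scene. Friction and masses are not known exactly. Their poses are not given: they have to be found in the camera images.
- padlock_pack_center (a point): Centre of the padlock pack to be moved: a clear clamshell box with a brass padlock inside. Shell 36 mm deep (its x) x 44 mm wide (its y) x 60 mm high (z up); this point is the shell's centre, 30 mm above its underside. Front and back are alike. At the start it hangs on one of the rack's three pegs (any of them), this point about 54 mm below the peg wire's axis. 0.11 to 0.23 kg.
- padlock_pack: The same padlock pack; origin at the centre of the shell's underside, x through the header's thickness, y along its width, z up. The header is a white sheet 4 mm thick (x) and 32 mm wide (y) standing on the middle of the shell's top; its top edge is 95 mm above this origin.
- padlock_pack_hole (a point): Peak of the roof of the hang hole in the header, 87 mm above the pack's underside. The hole is 16 mm wide and its lower edge 24 mm below this point. Lifted 17 mm from its hanging place, the hole's lower edge meets the wire; the pack must be up by more than 9 mm to pass the peg's tip.
- rack: Display rack, fixed: origin on the bench under its cross bar. Bar 235 mm along y, 14 mm thick, z 209 to 232 mm, on two 14 mm posts at y = +-47.5 mm; base plate 6 mm thick, x -25 to +115 mm, y +-95 mm. Three wire pegs run from the bar along the rack's own -x (towards the robot) at y = -95, 0 and +95 mm, z = 220 mm. One pack hangs on each, its header 60 to 85 mm out from the bar.
- rack_mid_tip (a point): End of the upturned tip of the rack's middle peg (x = -117 mm, z = 229 mm from the rack's origin; the outer two are alike). A peg is a wire of 6 mm diameter, its axis straight and level at z = 220 mm as far as x = -110 mm, where it turns up at about 50 degrees to this point.
- crate: Plywood stock crate, fixed: 120 mm (x) x 123 mm (y), origin at the centre of its underside. Floor 5 mm thick; three dividers along x, 5 mm thick, 80 mm high, at y = -59, 0 and +59 mm, make two cells, each 54 mm wide (y), 110 mm long (x). Walls at front and back only 18 mm high. One cell holds the stored pack, the other is empty but for a rubber pad.
- cell_pad_top (a point): Centre of the top of the rubber pad (100 x 50 x 2 mm, fixed) on the floor of the crate's empty cell, 7 mm above the bench; axes as the crate's, x along the cell. The pack must stand here.
- stored_pack_center (a point): Centre of the shell of the other padlock pack, like the first, which already stands in the crate's other cell. Leave it.
- bearing_pack_center (a point): Centre of the shell of a pack with three ball bearings: upright round clear shell 40 mm in diameter, 60 mm high, header like the padlock pack's; hangs on another peg. Leave it.
- hinge_pack_center (a point): Centre of the shell of a pack with a small hinge: clear shell 36 x 44 mm, only 34 mm high, header like the padlock pack's; hangs on another peg. Leave it.
- glue_bottle_center (a point): Middle of a standing glue bottle, 44 mm in diameter, 146 mm high. Leave it standing.
- tape_roll_center (a point): Middle of a roll of black tape lying flat, 65 mm in diameter, 19 mm high. Leave it.
- wrench_center (a point): Middle of a lying combination wrench, 168 mm long (its y), 26 mm wide, 11 mm high. Leave it.
- white_cup_center (a point): Middle of a standing white cup, 70 mm in diameter, 88 mm high, at the left of the bench. Leave it.
- tape_measure_center (a point): Middle of a standing tape measure, 43 x 86 x 66 mm, at the left of the bench. Leave it.
- bin_blue_corner (a point): Rim corner, nearest the crate, of the fixed blue open bin in front at the left: 210 mm (its x) x 240 mm (its y) over its rim, 130 mm high. From here the bin extends along this point's own +x and -y.
- box_steel: Grey steel open box with tools in it, fixed, behind the blue bin: x -70 to +60 mm, y +-100 mm from its origin (on its bottom), 105 mm high.
- tub_white_corner (a point): Rim corner, nearest the crate, of the fixed light grey open tub at the right: 118 mm (its x) x 210 mm (its y), 165 mm high. From here the tub extends along this point's own -x and +y.

How it is judged:
By the outcome, as a careful person would: the job done as asked, in the order asked, and still so for the second after the job is handed in, with the robot touching nothing.
It also fails if it takes over 64 s, if anything falls off the work surface, if the arm or the gripper's body presses on something with over 40 N, if the wrist force passes 120 N, or if a joint passes its speed limit or range.

## Working session

There is one attempt and no reset: what is moved stays moved. The work goes in short steps, Python scripts to look and compute and a tool call to move; the robot and the scene stay as the last step left them, time stands still between calls to the robot, and variables do not carry over. Pictures are saved under pics/ and viewed, at most 10 in all, crops included, and the job is handed in when it is done.

Besides the shell and the picture viewer there is one more tool, called as a command line: name --pt "numbers of a row" for each row, then --argument value for the rest. servo_tool: Moves the arm, as the interface text tells. Its arguments: {"type":"object","properties":{"increments":{"type":"array","items":{"type":"array","items":{"type":"number"}}},"jaw":{"type":"number"}},"required":["increments"]}

```bash
mkdir -p pics
cat > h.py <<'E'
import numpy as np, cv2
from bench import r
def P(c):
    d=r.camera_params(c); return np.array(d["mtx"]),np.array(d["view"])
def ray(c,px):
    K,V=P(c); R=V[:3,:3]; t=V[:3,3]
    d=R.T@np.linalg.inv(K)@np.array([px[0],px[1],1.]); return -R.T@t,d
def atz(c,px,z):
    o,d=ray(c,px); return o+d*(z-o[2])/d[2]
def proj(c,p):
    K,V=P(c); q=K@(V[:3,:3]@np.asarray(p)+V[:3,3]); return q[:2]/q[2]
def tri(a,b):
    A=[];B=[]
    for c,px in (("scene",a),("top",b)):
        o,d=ray(c,px); d/=np.linalg.norm(d); M=np.eye(3)-np.outer(d,d); A.append(M);B.append(M@o)
    x=np.linalg.lstsq(np.vstack(A),np.hstack(B),rcond=None)[0]
    return x,[np.linalg.norm(proj("scene",x)-a),np.linalg.norm(proj("top",x)-b)]
def snap(c,n):
    im=r.read_camera(c); cv2.imwrite(f"pics/{n}.png",cv2.cvtColor(im,cv2.COLOR_RGB2BGR)); return im
E
python3 - <<'E'
from h import *
np.set_printoptions(precision=4,suppress=True)
snap("scene","s0");snap("top","t0")
for c in("scene","top"):
    o,_=ray(c,(280,210)); print(c,o,_)
for n in ["padlock_pack_center","padlock_pack","padlock_pack_hole","rack","rack_mid_tip","crate","cell_pad_top","stored_pack_center","bearing_pack_center","hinge_pack_center","glue_bottle_center","tape_roll_center","wrench_center","bin_blue_corner","box_steel","tub_white_corner","white_cup_center","tape_measure_center"]:
    L={c:r.landmark_of(c,n)[:2] for c in("scene","top")}
    s=[(c,[(np.round(e["at"]),round(e["p"],2)) for e in L[c]]) for c in L]
    print(n,s)
    if all(L.values()): print("    ",*tri(L["scene"][0]["at"],L["top"][0]["at"]))
print(r.get_obs())
E
```

```text
scene [0.0671 0.8832 0.6829] [ 0.4532 -0.7784 -0.4344]
top [ 0.4397 -0.0276  1.29  ] [ 0.0991 -0.0205 -0.9951]
padlock_pack_center [('scene', [(array([272., 205.]), 0.78)]), ('top', [(array([282., 181.]), 0.47)])]
     [ 0.6369 -0.0577  0.1671] [np.float64(0.3095879337637013), np.float64(0.28163165989447686)]
padlock_pack [('scene', []), ('top', [(array([287., 177.]), 0.55), (array([293., 190.]), 0.5)])]
padlock_pack_hole [('scene', [(array([218., 357.]), 0.24)]), ('top', [(array([343., 189.]), 0.73), (array([284., 170.]), 0.49)])]
     [ 0.8492 -0.2734 -0.6032] [np.float64(39.72465675000712), np.float64(31.515940780743843)]
rack [('scene', []), ('top', [(array([284., 170.]), 0.73), (array([310., 164.]), 0.69)])]
rack_mid_tip [('scene', [(array([307., 174.]), 0.92), (array([355., 238.]), 0.61)]), ('top', [(array([320., 190.]), 0.6), (array([350., 177.]), 0.58)])]
     [ 0.5958 -0.1621  0.2278] [np.float64(1.684461902226123), np.float64(1.668426345750047)]
crate [('scene', [(array([359., 235.]), 0.66)]), ('top', [(array([350., 238.]), 0.76), (array([310., 163.]), 0.59)])]
     [ 0.475
[... 1832 characters left out ...]
.4044143981563208)]
tape_measure_center [('scene', [(array([218., 358.]), 0.92)]), ('top', [(array([153., 222.]), 0.83)])]
     [0.5247 0.3494 0.0295] [np.float64(1.0116111312779004), np.float64(0.6245784970950221)]
{'time': 1.9, 'joint_positions': array([-1.274 ,  0.2759,  1.5049,  0.    ,  1.3607, -0.121 ]), 'qd': array([-0.0011, -0.0003,  0.0001, -0.0021, -0.    , -0.0007]), 'tau': array([ -0.0005, -41.6649, -24.6095,  -0.0002,   0.0003,   0.    ]), 'position': array([ 0.2333, -0.5256,  0.2453]), 'eef_rot': array([0.0001, 0.9783, 0.2074, 0.    ]), 'force': array([-0.1246, -0.7986, -0.294 ]), 'moment': array([-0.02  , -0.0071,  0.0242]), 'finger_force': 0.0, 'opening': 0.08530972963178714}
```

View pics/s0.png

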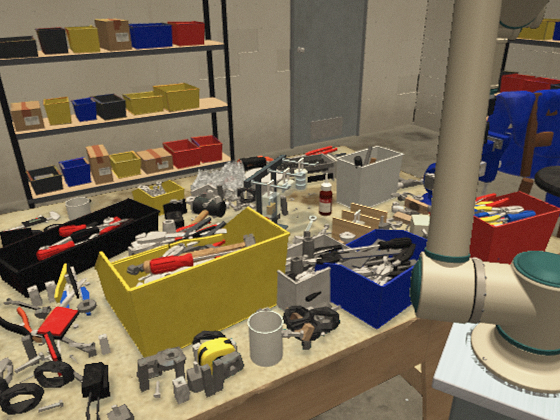

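View pics/t0.png

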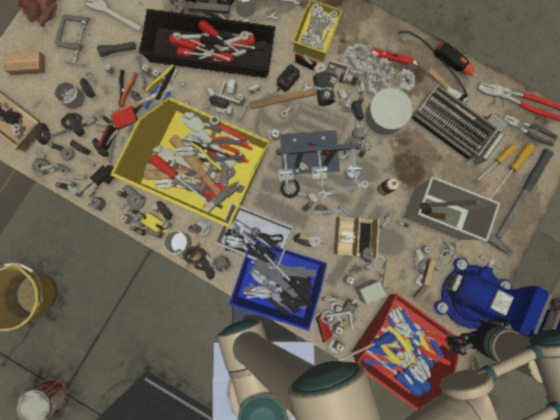

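The scene view shows the rack at about (285,185) and the crate at (360,217). In the top view the rack is at (318,160), the crate at (357,237), the bottle at (388,186) and the tub at (455,208). I need enlarged crops.

Run:
```python
import cv2
t=cv2.imread("pics/t0.png")[120:265,265:425]; s=cv2.imread("pics/s0.png")[145:265,235:395]
cv2.imwrite("pics/t0c.png",cv2.resize(t,None,fx=4,fy=4,interpolation=cv2.INTER_CUBIC))
cv2.imwrite("pics/s0c.png",cv2.resize(s,None,fx=5,fy=5,interpolation=cv2.INTER_CUBIC))
```

```text
(no output)
```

View pics/t0c.png

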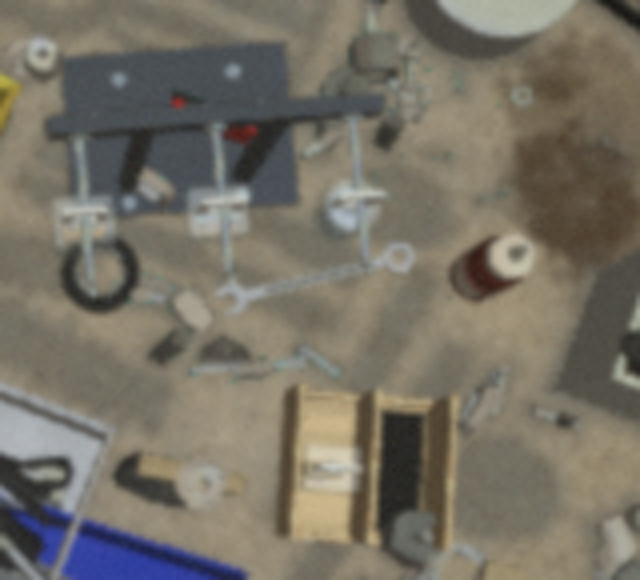

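View pics/s0c.png

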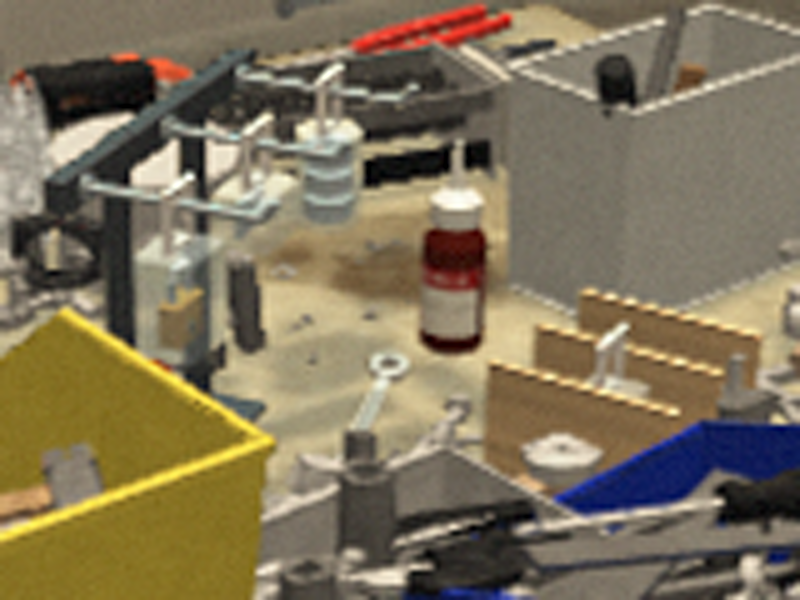

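The padlock pack hangs on the left peg (top crop: header at about (85,208)). The hinge pack is in the middle and the bearing pack on the right. The stored pack is in the left cell, so the right cell, with the black pad at (402,460), is the empty one. Next I fit the rack and crate poses from these edges.

```bash
cat > fit.py <<'E'
from h import *
from scipy.optimize import least_squares
np.set_printoptions(precision=4,suppress=True)
T=lambda u,v:("top",(np.array([u,v])+.5)/4-.5+[265,120])
S=lambda u,v:("scene",(np.array([u,v])+.5)/5-.5+[235,145])
def fit(obs,g):
    def f(q):
        c,s=np.cos(q[2]),np.sin(q[2]); e=[]
        for (cam,px),l in obs:
            w=[q[0]+c*l[0]-s*l[1],q[1]+s*l[0]+c*l[1],l[2]]; e.append(proj(cam,w)-px)
        return np.ravel(e)
    r=least_squares(f,g,loss="soft_l1"); return r.x,f(r.x).reshape(-1,2)
rack=[]
for y,t,s in ((.095,(95,292),(270,212)),(0,(230,278),(343,150)),(-.095,(366,265),(415,92))):
    rack+=[(T(*t),(-.117,y,.229)),(S(*s),(-.117,y,.229))]
rack+=[(T(80,137),(-.007,.095,.220)),(T(218,125),(-.007,0,.220)),(T(352,115),(-.007,-.095,.220)),
 (T(48,127),(0,.1175,.232)),(T(383,103),(0,-.1175,.232))]
cr=[]
for y,a,b,c,d in ((.059,(298,385),(287,536),(680,412),(488,362)),(0,(374,390),(366,541),(725,377),(537,327)),(-.059,(457,396),(450,545),(760,337),(582,292))):
    cr+=[(T(*a),(.06,y,.08)),(T(*b),(-.06,y,.08)),(S(*c),(-.06,y,.08)),(S(*d),(.06,y,.08))]
E
python3 - <<'E'
from fit import *
for o,g in ((rack,(.72,-.15,.1)),(cr,(.47,-.28,.1))):
    q,e=fit(o,g); print(q,np.degrees(q[2])); print(e)
for n,p,z in (("bottle base",(475,285),0),("spot",(205,390),0),("spot2",(400,325),0),("spot3",(460,160),0),("greybox corner",(108,430),.105),("tub corner",(640,250),.165),("hammer",(412,535),.05),("pad c",(402,465),.007),("hdr top",(83,205),.231),("hdr L",(62,207),.231),("hdr R",(108,203),.231),("stored hdrtop",(332,467),.1)):
    print(n,atz(*T(*p),z))
for c in("scene","top"):
  for n in("padlock_pack_center","stored_pack_center"):
    print(c,n,[(d["bbox"],round(d["p"],2)) for d in r.trace(c,n)[:3]])
E
```

```text
[ 0.7174 -0.1565  0.0706] 4.044646294118788
[[-0.9386 -0.4613]
 [ 0.6398 -2.3174]
 [ 0.068   0.5574]
 [ 0.7766 -2.2081]
 [ 0.705   1.3346]
 [-0.5837 -1.4834]
 [-0.3561 -0.3964]
 [-0.7775  0.2364]
 [-0.314   0.3773]
 [-0.5851 -0.8742]
 [ 0.6838 -0.7647]]
[ 0.4779 -0.2891 -0.0785] -4.499129946726265
[[ 0.0069 -0.2408]
 [ 0.514   1.1263]
 [-0.325  -0.3603]
 [ 0.0099 -0.9242]
 [ 0.0699 -0.0335]
 [ 0.0483  1.3462]
 [-0.6837 -1.3625]
 [-0.3357 -1.2439]
 [-1.6213 -0.0765]
 [-1.6716  1.8157]
 [ 0.4092 -0.8569]
 [-0.4558 -1.1188]]
bottle base [ 0.6312 -0.3974  0.    ]
spot [ 0.5443 -0.172   0.    ]
spot2 [ 0.5979 -0.3341  0.    ]
spot3 [ 0.7369 -0.3885  0.    ]
greybox corner [ 0.5058 -0.0868  0.105 ]
tub corner [ 0.6322 -0.4712  0.165 ]
hammer [ 0.4262 -0.3269  0.05  ]
pad c [ 0.4823 -0.3308  0.007 ]
hdr top [ 0.6524 -0.0646  0.231 ]
hdr L [ 0.6511 -0.0502  0.231 ]
hdr R [ 0.6538 -0.0817  0.231 ]
stored hdrtop [ 0.4778 -0.2558  0.1   ]
scene padlock_pack_center [([258.9, 181.8, 279.1, 217.0], 0.87)]
scene stored_pack_center [([353.9, 211.8, 365.9, 225.7], 0.44)]
top padlock_pack_center [([275.9, 171.6, 294.0, 189.6], 0.59), ([311.0, 167.1, 329.8, 179.5], 0.43)]
top stored_pack_center [([330.8, 217.3, 380.3, 259.8], 0.52), ([338.8, 229.0, 353.7, 247.1], 0.49)]
```

```bash
cat > ov.py <<'E'
from h import *
def crop(c,img,x0,y0,w,h,f):
    return cv2.resize(img[y0:y0+h,x0:x0+w],None,fx=f,fy=f,interpolation=cv2.INTER_CUBIC)
def seg(im,c,a,b,x0,y0,f,col):
    q=[tuple(int(round(v*8)) for v in ((proj(c,p)+.5-[x0,y0])*f-.5)) for p in(a,b)]
    cv2.line(im,q[0],q[1],col,1,cv2.LINE_AA,3)
def pose(q,l): 
    c,s=np.cos(q[2]),np.sin(q[2]); return [q[0]+c*l[0]-s*l[1],q[1]+s*l[0]+c*l[1],l[2]]
def box(q,x,y,z):
    P=[[pose(q,(a,b,c)) for a in x for b in y] for c in z]
    o=[0,1,3,2]; L=[]
    for k in range(4):
        i,j=o[k],o[(k+1)%4]; L+=[(P[0][i],P[0][j]),(P[1][i],P[1][j]),(P[0][i],P[1][i])]
    return L
def packlines(q,z): return box(q,(-.018,.018),(-.022,.022),(z,z+.06))+box(q,(-.002,.002),(-.016,.016),(z+.06,z+.095))
E
python3 - <<'E'
from ov import *
t=cv2.imread("pics/t0.png"); s=cv2.imread("pics/s0.png")
A=(270,150,36,54,11);B=(250,165,36,54,11)
rk=(.7174,-.1565,.0706)
ims=[]
for c,im,(x0,y0,w,h,f) in(("top",t,A),("scene",s,B)):
    o=crop(c,im,x0,y0,w,h,f)
    q=pose(rk,(-.068,.095,0)); q[2]=rk[2]
    for a,b in packlines(q,.136): seg(o,c,a,b,x0,y0,f,(0,255,0))
    seg(o,c,pose(rk,(-.007,.095,.22)),pose(rk,(-.11,.095,.22)),x0,y0,f,(0,0,255))
    seg(o,c,pose(rk,(-.117,.095,.229)),pose(rk,(-.11,.095,.22)),x0,y0,f,(0,0,255))
    ims.append(o)
cv2.imwrite("pics/ov1.png",np.hstack(ims))
E
```

```text
(no output)
```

View pics/ov1.png

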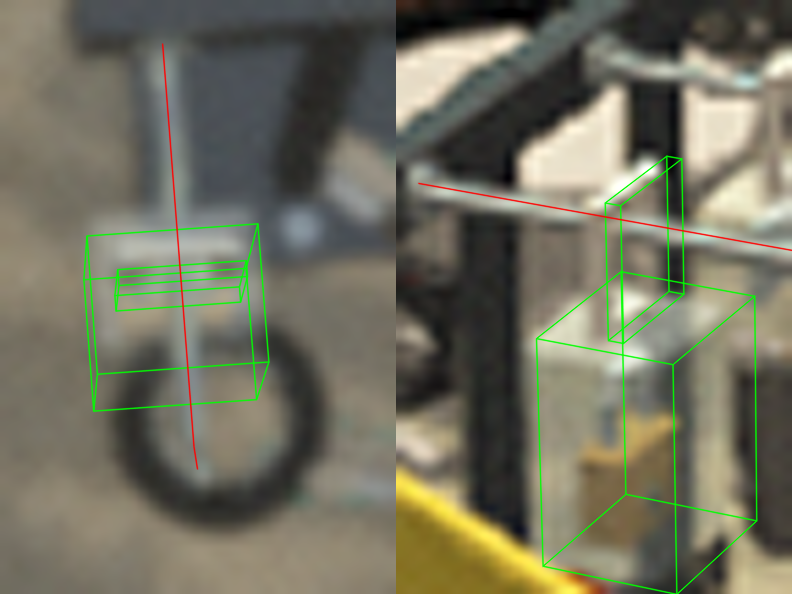

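In the overlay the pack sits about 8 mm farther back than modelled, so its centre is near (0.651, -0.066), which is 60 mm from the rack origin. The lateral fit and yaw look good.

servo_tool --pt "0 0 -0.04 0.116" --pt "0 0 -0.04 0.116" --pt "0 0 -0.04 0.116" --pt "0 0 0 0" --jaw 0.07

```text
time: 2.6
position: [0.2337, -0.5269, 0.3691]
eef_rot: [0.004, 0.999, 0.035, 0.001]
force: [-0.2, -0.0, 0.1]
opening: 0.0702
finger_force: 0.0
```

```bash
cat >> h.py <<'E'
def go(x,y,z,yaw):
    o=r.get_obs(); w,a,b,c=o["eef_rot"]; p=o["position"]
    th=2*np.arctan2(b,a); th=(th+np.pi)%(2*np.pi)-np.pi
    d=np.array([x,y,z])-p; yw=np.radians(yaw)
    k=lambda t:(d[0]*np.cos(t)+d[1]*np.sin(t), d[0]*np.sin(t)-d[1]*np.cos(t), -d[2])
    print("t",round(o["time"],2),"pos",p.round(4),"yaw",np.degrees(th).round(2),"F",o["force"].round(2),"open",round(o["opening"],4),"ff",round(o["finger_force"],1),"q",o["joint_positions"].round(2))
    print("inc now-axes",np.round(k(th),4),"turn",round(-(yw-th),4),"inc final-axes",np.round(k(yw),4))
E
python3 -c "
from h import *
go(.651,-.066,.36,4.04)"
```

```text
t 2.6 pos [ 0.2337 -0.5269  0.3691] yaw 4.0 F [-0.19 -0.03  0.13] open 0.0702 ff 0.0 q [-1.27  0.23  1.27 -0.    1.64  0.23]
inc now-axes [ 0.4484 -0.4307  0.0091] turn -0.0007 inc final-axes [ 0.4487 -0.4304  0.0091]
```

servo_tool --pt "0.03 -0.03 0 0" --pt "0.035 -0.0331 0 0" --pt "0.035 -0.0331 0 0" --pt "0.035 -0.0331 0 0" --pt "0.035 -0.0331 0 0"

```text
time: 3.22
position: [0.3921, -0.3501, 0.364]
eef_rot: [-0.001, 0.999, 0.035, -0.001]
force: [0.2, 0.1, 0.5]
opening: 0.07
finger_force: 0.0
```

servo_tool --pt "0.035 -0.0331 0 0" --pt "0.035 -0.0331 0 0" --pt "0.035 -0.0331 0 0" --pt "0.035 -0.0331 0 0" --pt "0.035 -0.0331 0 0"

```text
time: 3.85
position: [0.5551, -0.173, 0.3639]
eef_rot: [-0.0, 0.999, 0.035, -0.001]
force: [0.2, -0.4, -0.7]
opening: 0.0701
finger_force: 0.0
```

servo_tool --pt "0.035 -0.0331 0 0" --pt "0.035 -0.0331 0 0" --pt "0.02 -0.02 0 0" --pt "0 0 0 0"

```text
time: 4.35
position: [0.639, -0.0804, 0.3631]
eef_rot: [-0.001, 0.999, 0.037, -0.001]
force: [-0.4, 0.6, -0.0]
opening: 0.0703
finger_force: 0.0
```

Run:
```python
from h import *
go(.651,-.066,.25,4.04)
snap("top","t1")
```

```text
t 4.35 pos [ 0.639  -0.0804  0.3631] yaw 4.21 F [-0.36  0.57 -0.05] open 0.0703 ff 0.0 q [-0.23  0.35  1.11  0.    1.68  1.26]
inc now-axes [ 0.013  -0.0135  0.1131] turn 0.0029 inc final-axes [ 0.013  -0.0135  0.1131]
```

servo_tool --pt "0.0125 -0.0135 0.02 0.003" --pt "0 0 0.04 0" --pt "0 0 0.04 0" --pt "0 0 0.004 0" --pt "0 0 0 0"

```text
time: 5.03
position: [0.6499, -0.0687, 0.2623]
eef_rot: [0.0, 0.999, 0.033, 0.0]
force: [-0.3, 0.6, 1.0]
opening: 0.0698
finger_force: 0.0
```

Run:
```python
from ov import *
go(.651,-.066,.179,4.04)
im=cv2.cvtColor(snap("scene","s1"),cv2.COLOR_RGB2BGR); tp=cv2.cvtColor(snap("top","t2"),cv2.COLOR_RGB2BGR)
rk=(.7174,-.1565,.0706); q=pose(rk,(-.060,.095,0)); q[2]=rk[2]
ims=[]
for c,i,x0,y0 in(("scene",im,245,145),("top",tp,262,140)):
    f=8; o=crop(c,i,x0,y0,50,72,f)
    for a,b in packlines(q,.136): seg(o,c,a,b,x0,y0,f,(0,255,0))
    seg(o,c,pose(rk,(-.007,.095,.22)),pose(rk,(-.11,.095,.22)),x0,y0,f,(0,0,255))
    ims.append(o)
cv2.imwrite("pics/ov2.png",np.hstack(ims))
```

```text
t 5.03 pos [ 0.6499 -0.0687  0.2623] yaw 3.77 F [-0.34  0.58  0.96] open 0.0698 ff 0.0 q [-0.21  0.39  1.3  -0.    1.46  1.29]
inc now-axes [ 0.0013 -0.0027  0.0833] turn -0.0046 inc final-axes [ 0.0013 -0.0027  0.0833]
```

View pics/ov2.png

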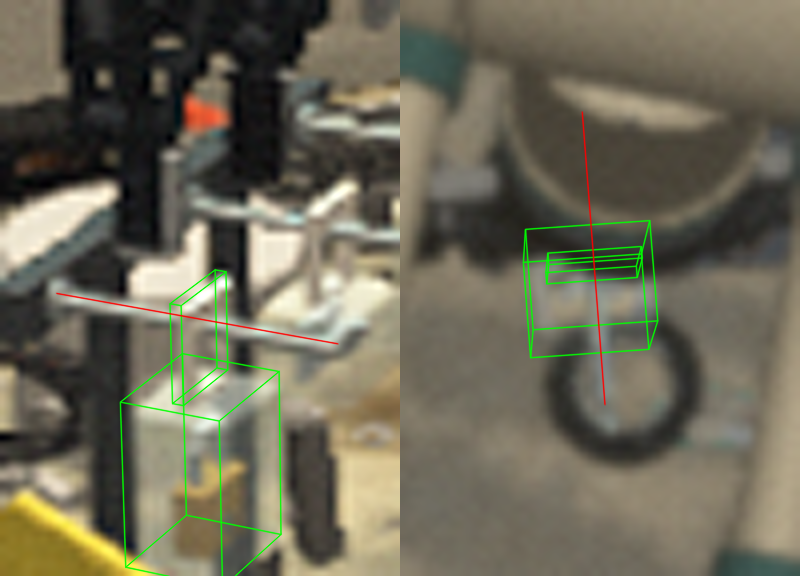

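servo_tool --pt "0.001 -0.0025 0.02 -0.004" --pt "0 0 0.025 0" --pt "0 0 0.025 0" --pt "0 0 0.0125 0" --pt "0 0 0 0"

```text
time: 5.75
position: [0.6509, -0.0654, 0.1791]
eef_rot: [0.0, 0.999, 0.035, 0.0]
force: [0.0, 0.2, -0.4]
opening: 0.07
finger_force: 0.0
```

servo_tool --pt "0 0 0 0" --pt "0 0 0 0" --jaw 0.048

```text
time: 6.0
position: [0.6514, -0.0654, 0.1801]
eef_rot: [0.0, 0.999, 0.035, 0.001]
force: [0.4, 0.4, 0.2]
opening: 0.0479
finger_force: 0.0
```

Run:
```python
from ov import *
go(.651,-.066,.179,4.04)
im=cv2.cvtColor(snap("scene","s2"),cv2.COLOR_RGB2BGR); x0,y0,f=245,145,9
o=crop("scene",im,x0,y0,60,65,f); cv2.imwrite("pics/ov3.png",o)
```

```text
t 6.0 pos [ 0.6514 -0.0654  0.1801] yaw 4.06 F [0.37 0.42 0.24] open 0.0479 ff 0.0 q [-0.21  0.43  1.43 -0.    1.28  1.29]
inc now-axes [-0.0005  0.0006  0.0011] turn 0.0004 inc final-axes [-0.0005  0.0006  0.0011]
```

View pics/ov3.png

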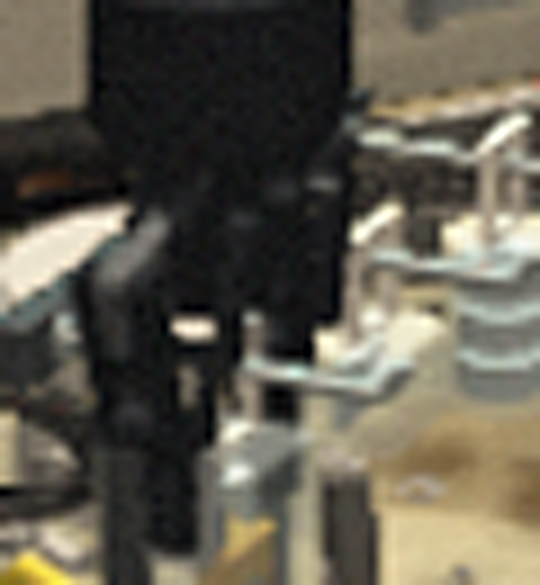

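The fingers straddle the pack at 48 mm opening with no contact force, so it is centred. I close now.

servo_tool --pt "0 0 0 0" --pt "0 0 0 0" --pt "0 0 0 0" --pt "0 0 0 0" --jaw 0.035

```text
time: 6.55
position: [0.6512, -0.0654, 0.1797]
eef_rot: [0.0, 0.999, 0.035, 0.001]
force: [-0.8, -0.6, 6.0]
opening: 0.0433
finger_force: 61.2
```

servo_tool --pt "0 0 -0.003 0" --pt "0 0 -0.005 0" --pt "0 0 -0.0055 0" --pt "0 0 0 0"

```text
time: 7.05
position: [0.651, -0.0653, 0.1927]
eef_rot: [0.0, 0.999, 0.035, 0.0]
force: [0.2, -0.0, -2.2]
opening: 0.0433
finger_force: 61.0
```

Run:
```python
from ov import *
go(.651,-.066,.179,4.04)
```

```text
t 7.05 pos [ 0.651  -0.0653  0.1927] yaw 4.06 F [ 0.17 -0.01 -2.19] open 0.0433 ff 61.0 q [-0.21  0.42  1.41 -0.    1.31  1.29]
inc now-axes [-0.0001  0.0007  0.0137] turn 0.0003 inc final-axes [-0.0001  0.0007  0.0137]
```

Lifted 13 mm with only the pack's weight (2.2 N) showing. I slide it off along the peg.

servo_tool --pt "-0.008 0 0 0" --pt "-0.012 0 0 0" --pt "-0.012 0 0 0" --pt "-0.008 0 0 0" --pt "0 0 0 0"

```text
time: 7.68
position: [0.6101, -0.0681, 0.1926]
eef_rot: [0.0, 0.999, 0.035, 0.0]
force: [0.1, 0.1, -1.8]
opening: 0.0428
finger_force: 61.0
```

servo_tool --pt "-0.008 0 0 0" --pt "-0.01 0 0 0" --pt "-0.012 0 0 0" --pt "-0.012 0 0 0" --pt "-0.004 0 0 0"

```text
time: 8.3
position: [0.5638, -0.0713, 0.1924]
eef_rot: [0.0, 0.999, 0.035, -0.0]
force: [-0.1, 0.6, -2.6]
opening: 0.0431
finger_force: 61.0
```

Run:
```python
from ov import *
go(.5443,-.172,.30,4.04)
im=cv2.cvtColor(snap("scene","s3"),cv2.COLOR_RGB2BGR); tp=cv2.cvtColor(snap("top","t3"),cv2.COLOR_RGB2BGR)
cv2.imwrite("pics/ov4.png",np.hstack([crop("scene",im,235,145,80,110,5),crop("top",tp,265,150,80,110,5)]))
```

```text
t 8.3 pos [ 0.5638 -0.0713  0.1924] yaw 4.04 F [-0.08  0.57 -2.58] open 0.0431 ff 61.0 q [-0.25  0.3   1.61 -0.    1.24  1.25]
inc now-axes [-0.0266  0.0991 -0.1076] turn 0.0001 inc final-axes [-0.0266  0.0991 -0.1076]
```

View pics/ov4.png

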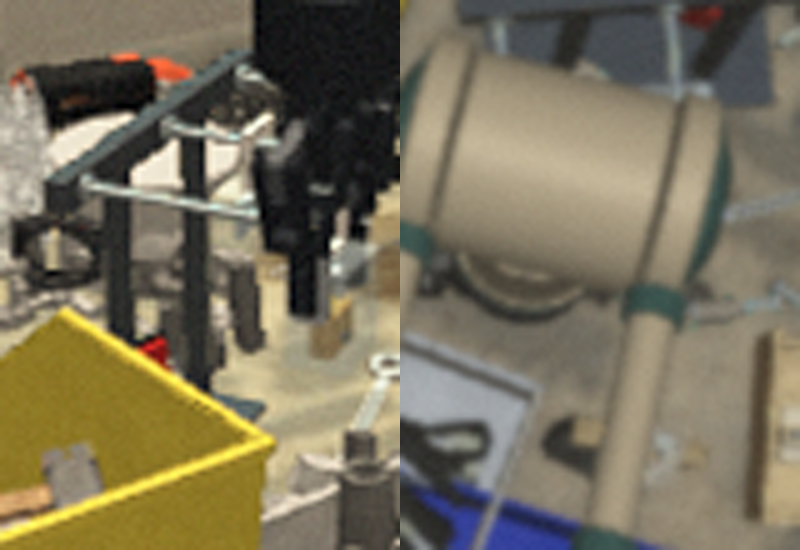

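The pack hangs free in the jaws, with the padlock at (330,325) in the left half. The clear spot right of the crate, near (0.462, -0.432), keeps the wrist away from pegs, tub and bottle. I raise, align with the crate and carry it over.

servo_tool --pt "0 0 -0.03 0.04" --pt "0 0 -0.04 0.055" --pt "0 0 -0.037 0.054" --pt "0 0 0 0"

```text
time: 8.9
position: [0.5671, -0.0717, 0.3026]
eef_rot: [0.001, 0.999, -0.039, 0.004]
force: [0.1, 0.1, -2.6]
opening: 0.0431
finger_force: 61.6
```

servo_tool --pt "-0.006 0.03 0 0" --pt "-0.0092 0.046 0 0" --pt "-0.0092 0.046 0 0" --pt "-0.0092 0.046 0 0" --pt "-0.0092 0.046 0 0"

```text
time: 9.52
position: [0.5048, -0.2824, 0.2974]
eef_rot: [-0.001, 0.999, -0.039, -0.001]
force: [-0.3, 0.3, -1.3]
opening: 0.0432
finger_force: 61.7
```

servo_tool --pt "-0.0092 0.046 0 0" --pt "-0.0092 0.046 0 0" --pt "-0.008 0.04 0 0" --pt "-0.004 0.02 0 0" --pt "0 0 0 0"

```text
time: 10.15
position: [0.4629, -0.431, 0.2977]
eef_rot: [-0.001, 0.999, -0.04, -0.001]
force: [-0.4, 0.4, -2.2]
opening: 0.0429
finger_force: 61.8
```

Run:
```python
from fit import *
go(.462,-.432,.049,-4.5)
print(atz(*T(510,485),0),atz(*T(560,388),0),atz(*T(615,375),.165))
```

```text
t 10.15 pos [ 0.4629 -0.431   0.2977] yaw -4.56 F [-0.43  0.4  -2.2 ] open 0.0429 ff 61.8 q [-0.86  0.34  1.28  0.    1.52  0.79]
inc now-axes [-0.0009  0.0011  0.2487] turn -0.0011 inc final-axes [-0.0009  0.0011  0.2487]
[ 0.466  -0.4204  0.    ] [ 0.5454 -0.4647  0.    ] [ 0.5412 -0.4489  0.165 ]
```

servo_tool --pt "0 0 0.03 0" --pt "0 0 0.05 0" --pt "0 0 0.05 0" --pt "0 0 0.05 0" --pt "0 0 0.04 0"

```text
time: 10.78
position: [0.4637, -0.4276, 0.0773]
eef_rot: [-0.001, 0.999, -0.038, -0.0]
force: [0.3, -0.4, -1.9]
opening: 0.0431
finger_force: 61.7
```

servo_tool --pt "0 0 0.018 0" --pt "0 0 0.008 0" --pt "0 0 0.003 0" --pt "0 0 0.002 0" --pt "0 0 0 0"

```text
time: 11.4
position: [0.4638, -0.4308, 0.0492]
eef_rot: [0.001, 0.999, -0.039, 0.001]
force: [0.4, -0.2, -2.7]
opening: 0.0428
finger_force: 61.6
```

servo_tool --pt "0 0 0.0015 0" --pt "0 0 0.001 0" --pt "0 0 0 0"

```text
time: 11.78
position: [0.4633, -0.4305, 0.0458]
eef_rot: [-0.0, 0.999, -0.039, -0.0]
force: [-0.4, 0.1, -1.8]
opening: 0.0431
finger_force: 61.6
```

servo_tool --pt "0 0 0.001 0" --pt "0 0 0.001 0" --pt "0 0 0 0"

```text
time: 12.15
position: [0.4634, -0.4306, 0.0438]
eef_rot: [0.0, 0.999, -0.039, 0.0]
force: [0.2, 0.4, -0.4]
opening: 0.0431
finger_force: 61.9
```

servo_tool --pt "0 0 0.0007 0" --pt "0 0 0 0"

```text
time: 12.4
position: [0.4634, -0.4305, 0.0437]
eef_rot: [0.0, 0.999, -0.039, 0.0]
force: [-2.2, 1.8, 3.3]
opening: 0.0432
finger_force: 62.3
```

It stands on the bench. I release it, rise, and turn a quarter.

servo_tool --pt "0 0 0 0" --pt "0 0 0 0" --pt "0 0 0 0" --jaw 0.065

```text
time: 12.78
position: [0.4634, -0.4306, 0.043]
eef_rot: [0.0, 0.999, -0.039, 0.0]
force: [0.0, 0.7, 0.0]
opening: 0.0648
finger_force: 0.0
```

servo_tool --pt "0 0 -0.01 0" --pt "0 0 -0.03 0" --pt "0 0 -0.04 0" --pt "0 0 -0.03 0" --pt "0 0 0 0"

```text
time: 13.4
position: [0.4648, -0.432, 0.1568]
eef_rot: [0.003, 0.999, -0.039, 0.002]
force: [0.2, 0.3, -0.4]
opening: 0.0652
finger_force: 0.0
```

servo_tool --pt "0 0 0 -0.16" --pt "0 0 0 -0.16" --pt "0 0 0 -0.16" --pt "0 0 0 -0.16" --pt "0 0 0 -0.16"

```text
time: 14.02
position: [0.4628, -0.4299, 0.1518]
eef_rot: [-0.001, 0.935, 0.356, -0.0]
force: [0.1, -0.6, -0.4]
opening: 0.065
finger_force: 0.0
```

servo_tool --pt "0 0 0 -0.16" --pt "0 0 0 -0.16" --pt "0 0 0 -0.16" --pt "0 0 0 -0.16" --pt "0 0 0 -0.131"

```text
time: 14.65
position: [0.4628, -0.4299, 0.1518]
eef_rot: [-0.001, 0.733, 0.681, 0.0]
force: [0.6, 0.3, -0.5]
opening: 0.065
finger_force: 0.0
```

Run:
```python
from ov import *
go(.4634,-.4305,.049,85.5)
im=cv2.cvtColor(snap("scene","s4"),cv2.COLOR_RGB2BGR)
print(r.find_in("scene","padlock_pack_center")[:2])
q=(.4634,-.4305,-.0785); x0,y0,f=335,170,9
o=crop("scene",im,x0,y0,80,65,f)
for a,b in packlines(q,0): seg(o,"scene",a,b,x0,y0,f,(0,255,0))
cv2.imwrite("pics/ov5.png",o)
```

```text
t 14.65 pos [ 0.4628 -0.4299  0.1518] yaw 85.79 F [ 0.61  0.33 -0.48] open 0.065 ff 0.0 q [-0.86  0.42  1.52 -0.    1.2  -0.79]
inc now-axes [-0.0006  0.0006  0.1028] turn 0.005 inc final-axes [-0.0006  0.0006  0.1028]
[{'bbox': [373.8, 192.8, 389.6, 210.5], 'p': 0.66}]
```

View pics/ov5.png

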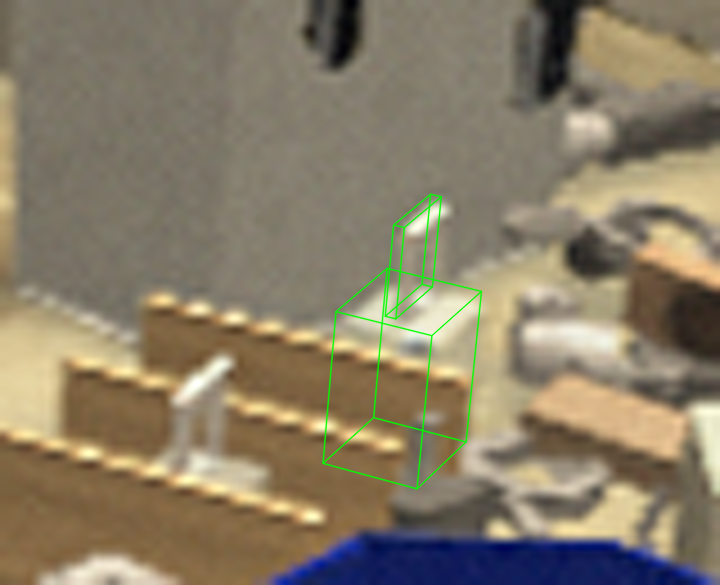

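The pack stands upright on the bench, header at (420,215) in the crop, within about 1 px of the prediction. I regrasp it front and back.

servo_tool --pt "-0.0006 -0.0008 0.02 0.005" --pt "0 0 0.03 0" --pt "0 0 0.035 0" --pt "0 0 0.0215 0" --pt "0 0 0 0"

```text
time: 15.38
position: [0.4612, -0.4296, 0.0442]
eef_rot: [-0.003, 0.736, 0.676, 0.0]
force: [-0.6, 0.6, -0.4]
opening: 0.0649
finger_force: 0.0
```

servo_tool --pt "0 0 0 0" --pt "0 0 0 0" --jaw 0.042

```text
time: 15.62
position: [0.4632, -0.4317, 0.0479]
eef_rot: [0.001, 0.736, 0.677, -0.0]
force: [1.4, -0.0, 1.0]
opening: 0.0419
finger_force: 0.0
```

servo_tool --pt "0 0 0 0" --jaw 0.039

```text
time: 15.75
position: [0.4628, -0.4314, 0.0476]
eef_rot: [0.001, 0.736, 0.677, -0.0]
force: [0.2, -0.3, 0.9]
opening: 0.0392
finger_force: 0.0
```

servo_tool --pt "0 0 0.003 0" --pt "0 0 0 0"

```text
time: 16.0
position: [0.4625, -0.4309, 0.0435]
eef_rot: [-0.0, 0.736, 0.677, 0.0]
force: [0.7, -0.3, -0.5]
opening: 0.0388
finger_force: 0.0
```

servo_tool --pt "0 0 0 0" --pt "0 0 0 0" --pt "0 0 0 0" --pt "0 0 0 0" --jaw 0.028

```text
time: 16.5
position: [0.4627, -0.4312, 0.0437]
eef_rot: [0.0, 0.736, 0.677, -0.0]
force: [-0.0, -1.1, 1.9]
opening: 0.0351
finger_force: 60.7
```

servo_tool --pt "0 0 -0.01 0" --pt "0 0 -0.03 0" --pt "0 0 -0.05 0" --pt "0 0 -0.06 0" --pt "0 0 0 0"

```text
time: 17.12
position: [0.4647, -0.4334, 0.1999]
eef_rot: [0.006, 0.736, 0.677, -0.0]
force: [0.8, -1.2, -3.1]
opening: 0.0352
finger_force: 60.4
```

Run:
```python
from fit import *
from ov import pose
q,e=fit(cr,(.47,-.28,.1)); w=pose(q,(0,-.0295,0)); print(w)
go(w[0],w[1],.2,85.5)
```

```text
[np.float64(0.47555424107436933), np.float64(-0.318466439506452), 0]
t 17.12 pos [ 0.4647 -0.4334  0.1999] yaw 85.25 F [ 0.83 -1.21 -3.1 ] open 0.0352 ff 60.4 q [-0.86  0.39  1.45  0.    1.29 -0.78]
inc now-axes [ 0.1155  0.0013 -0.0001] turn -0.0043 inc final-axes [ 0.1155  0.0018 -0.0001]
```

Run:
```python
from ov import *
q=(.4779,-.2891,-.0785)
g=cv2.imread("pics/t0.png").astype(np.float32).mean(2)
ys=np.arange(.01,-.085,-.0005)
for x in(-.02,-.01,0,.01,.02,.03,.04):
    pp=np.array([proj("top",pose(q,(x,y,.007))) for y in ys],np.float32)
    v=cv2.remap(g,pp[:,0].reshape(1,-1),pp[:,1].reshape(1,-1),cv2.INTER_LINEAR)[0]
    th=(v.min()+np.median(v))/2; d=np.where(v<75)[0]
    e=proj("top",pose(q,(x,-.0025,.08))); w=atz("top",e,.007)
    le=-np.sin(q[2])*(w[0]-q[0])+np.cos(q[2])*(w[1]-q[1])
    print(x,"min/max",v.min(),v.max(),"dark",ys[d[0]].round(4),ys[d[-1]].round(4),"expected left",le.round(4),"right -.0545")
x=0.0
pp=np.array([proj("top",pose(q,(x,y,.007))) for y in ys],np.float32)
print(cv2.remap(g,pp[:,0].reshape(1,-1),pp[:,1].reshape(1,-1),cv2.INTER_LINEAR)[0][::4].round())
# along x down the pad
xs=np.arange(-.07,.09,.004)
pp=np.array([proj("top",pose(q,(a,-.04,.007))) for a in xs],np.float32)
print(list(zip(xs.round(3),cv2.remap(g,pp[:,0].reshape(1,-1),pp[:,1].reshape(1,-1),cv2.INTER_LINEAR)[0].round())))
```

```text
-0.02 min/max 37.820312 167.24219 dark -0.006 -0.075 expected left -0.0182 right -.0545
-0.01 min/max 37.26302 193.7513 dark -0.0115 -0.0745 expected left -0.0182 right -.0545
0 min/max 36.9069 178.65625 dark -0.024 -0.074 expected left -0.0182 right -.0545
0.01 min/max 36.817387 198.84375 dark -0.024 -0.074 expected left -0.0182 right -.0545
0.02 min/max 35.521812 168.77213 dark -0.0085 -0.0745 expected left -0.0182 right -.0545
0.03 min/max 37.617188 168.55339 dark -0.0055 -0.0755 expected left -0.0182 right -.0545
0.04 min/max 35.291668 173.98177 dark -0.006 -0.0755 expected left -0.0182 right -.0545
[175. 177. 178. 178. 176. 170. 161. 150. 133. 113.  95.  82.  97. 114.
 134. 121.  99.  68.  50.  41.  41.  41.  42.  40.  38.  38.  38.  37.
  37.  37.  38.  42.  48.  61.  71.  77.  76.  72.  69.  66.  66.  67.
  71.  92. 113. 136. 138. 134.]
[(np.float64(-0.07), np.float32(90.0)), (np.float64(-0.066), np.float32(69.0)), (np.float64(-0.062), np.float32(76.0)), (np.float64(-0.058), np.float32(94.0)), (np.float64(-0.054), np.float32(99.0)), (np.float64(-0.05), np.float32(99.0)), (np.f
[... 637 characters left out ...]
at64(0.018), np.float32(39.0)), (np.float64(0.022), np.float32(39.0)), (np.float64(0.026), np.float32(39.0)), (np.float64(0.03), np.float32(39.0)), (np.float64(0.034), np.float32(38.0)), (np.float64(0.038), np.float32(40.0)), (np.float64(0.042), np.float32(41.0)), (np.float64(0.046), np.float32(41.0)), (np.float64(0.05), np.float32(80.0)), (np.float64(0.054), np.float32(122.0)), (np.float64(0.058), np.float32(141.0)), (np.float64(0.062), np.float32(137.0)), (np.float64(0.066), np.float32(125.0)), (np.float64(0.07), np.float32(124.0)), (np.float64(0.074), np.float32(125.0)), (np.float64(0.078), np.float32(129.0)), (np.float64(0.082), np.float32(129.0)), (np.float64(0.086), np.float32(129.0))]
```

Run:
```python
from ov import *
q=list(pose((.4779,-.2891,-.0785),(0,-.0015,0)));q[2]=-.0785
ims=[]
for c,i,x0,y0,w,h,f in(("top","t0",328,210,57,57,7),("scene","s4",330,198,57,57,7)):
    o=crop(c,cv2.imread(f"pics/{i}.png"),x0,y0,w,h,f)
    for y in(-.059,0,.059):
        for a,b in box(q,(-.06,.06),(y-.0025,y+.0025),(.005,.08)):
            if a[2]>.07 and b[2]>.07: seg(o,c,a,b,x0,y0,f,(0,255,0))
    for a,b in box(q,(-.05,.05),(-.0545,-.0045),(.005,.007)):seg(o,c,a,b,x0,y0,f,(0,0,255))
    ims.append(o)
cv2.imwrite("pics/ov6.png",np.hstack(ims))
```

```text
(no output)
```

View pics/ov6.png

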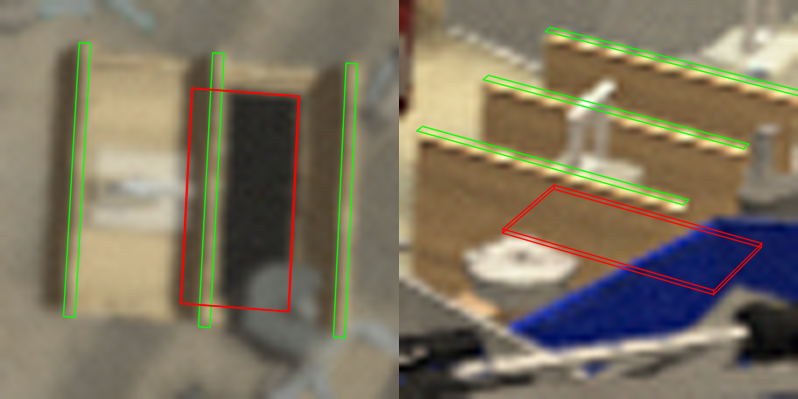

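The overlay agrees to about 1 px. The scene camera's offset matches the one seen on the pack, and the dividers sit about 1–2 mm farther to the right (-y). My target is (0.4785, -0.3207), slightly rearward so the front finger stays clear of the grey fitting.

servo_tool --pt "0 0 0 0" --pt "0.03 0 0 0" --pt "0.04 0 0 0" --pt "0.03 0.004 0 0" --pt "0 0 0 0"

```text
time: 17.75
position: [0.4738, -0.3285, 0.1914]
eef_rot: [-0.003, 0.735, 0.678, -0.0]
force: [-0.2, -0.4, -2.2]
opening: 0.0351
finger_force: 60.3
```

servo_tool --pt "0 0 0 0" --pt "0 0 0 0"

```text
time: 18.0
position: [0.4745, -0.3324, 0.1928]
eef_rot: [-0.0, 0.736, 0.677, -0.0]
force: [0.3, -0.0, -2.0]
opening: 0.0353
finger_force: 60.3
```

```bash
python3 -c "
from h import *
go(.4784,-.3207,.1,85.5)"
```

```text
t 18.0 pos [ 0.4745 -0.3324  0.1928] yaw 85.2 F [ 0.26 -0.02 -2.04] open 0.0353 ff 60.3 q [-0.73  0.32  1.58 -0.    1.25 -0.65]
inc now-axes [0.012  0.0029 0.0928] turn -0.0053 inc final-axes [0.012  0.003  0.0928]
```

servo_tool --pt "0.012 0.003 0 -0.005" --pt "0 0 0.02 0" --pt "0 0 0.02 0" --pt "0 0 0.015 0" --pt "0 0 0 0"

```text
time: 18.62
position: [0.4782, -0.3193, 0.1374]
eef_rot: [-0.001, 0.734, 0.679, -0.0]
force: [0.3, -0.0, -1.4]
opening: 0.0348
finger_force: 60.3
```

Run:
```python
from ov import *
go(.4784,-.3207,.051,85.5)
# gap check in scene: pack outline vs dividers, in local crate y, via trace
snap("scene","s5")
for c in("scene",):
    for n in("padlock_pack_center","stored_pack_center"): print(n,[(d["bbox"],round(d["p"],2)) for d in r.trace(c,n)[:3]])
p=o=r.get_obs()["position"]
print(proj("scene",[p[0],p[1],p[2]-.0137]))
```

```text
t 18.62 pos [ 0.4782 -0.3193  0.1374] yaw 85.53 F [ 0.28 -0.02 -1.4 ] open 0.0348 ff 60.3 q [-0.71  0.36  1.67  0.    1.12 -0.63]
inc now-axes [-0.0014  0.0003  0.0864] turn 0.0005 inc final-axes [-0.0014  0.0003  0.0864]
padlock_pack_center [([355.3, 175.7, 373.6, 208.6], 0.57)]
stored_pack_center [([317.2, 178.0, 333.3, 213.8], 0.41)]
[364.30155837 195.50344832]
```

servo_tool --pt "-0.0007 0 0.006 0" --pt "0 0 0.008 0" --pt "0 0 0.006 0" --pt "0 0 0 0"

```text
time: 19.27
position: [0.4783, -0.3203, 0.1178]
eef_rot: [-0.001, 0.734, 0.679, -0.0]
force: [1.2, -0.3, -2.8]
opening: 0.0349
finger_force: 60.3
```

servo_tool --pt "0 0 0.01 0" --pt "0 0 0.012 0" --pt "0 0 0.012 0" --pt "0 0 0 0"

```text
time: 19.77
position: [0.4778, -0.32, 0.083]
eef_rot: [-0.002, 0.734, 0.679, -0.0]
force: [0.2, 0.2, -2.1]
opening: 0.035
finger_force: 60.3
```

No contact on the way in, and the underside is now well below the divider tops. I keep lowering.

servo_tool --pt "0 0 0.01 0" --pt "0 0 0.01 0" --pt "0 0 0.007 0" --pt "0 0 0.002 0" --pt "0 0 0 0"

```text
time: 20.4
position: [0.4788, -0.3208, 0.0555]
eef_rot: [0.0, 0.734, 0.679, -0.0]
force: [-0.0, 0.1, -2.2]
opening: 0.0355
finger_force: 60.3
```

servo_tool --pt "0 0 0.001 0" --pt "0 0 0.001 0" --pt "0 0 0 0"

```text
time: 20.78
position: [0.4787, -0.3207, 0.0537]
eef_rot: [0.0, 0.734, 0.679, -0.0]
force: [-1.6, -0.6, -1.4]
opening: 0.0352
finger_force: 60.3
```

servo_tool --pt "0 0 0.001 0" --pt "0 0 0.001 0" --pt "0 0 0 0"

```text
time: 21.15
position: [0.4786, -0.3206, 0.0515]
eef_rot: [-0.0, 0.734, 0.679, -0.0]
force: [0.6, -0.2, -1.7]
opening: 0.0351
finger_force: 60.3
```

```bash
python3 -c "
from h import *
go(.4784,-.3207,.0507,85.5)"
```

```text
t 21.15 pos [ 0.4786 -0.3206  0.0515] yaw 85.53 F [ 0.56 -0.24 -1.71] open 0.0351 ff 60.3 q [-0.71  0.45  1.77 -0.    0.92 -0.63]
inc now-axes [-0.0001 -0.0002  0.0008] turn 0.0005 inc final-axes [-0.0001 -0.0002  0.0008]
```

servo_tool --pt "0 0 0.001 0" --pt "0 0 0 0"

```text
time: 21.4
position: [0.4788, -0.3208, 0.0507]
eef_rot: [0.0, 0.734, 0.679, -0.0]
force: [-1.0, -0.1, -2.0]
opening: 0.0353
finger_force: 60.4
```

servo_tool --pt "0 0 0.0007 0" --pt "0 0 0 0"

```text
time: 21.65
position: [0.4788, -0.3208, 0.0507]
eef_rot: [0.0, 0.734, 0.679, -0.0]
force: [-1.6, 1.0, 5.6]
opening: 0.0352
finger_force: 61.2
```

It is seated, with 5.6 N upward at the expected height. I open the jaws slightly, rise and back away.

servo_tool --pt "0 0 0 0" --pt "0 0 0 0" --pt "0 0 0 0" --jaw 0.045

```text
time: 22.02
position: [0.4788, -0.3207, 0.0497]
eef_rot: [-0.0, 0.734, 0.679, -0.0]
force: [0.1, -0.1, 0.3]
opening: 0.045
finger_force: 0.0
```

servo_tool --pt "0 0 -0.01 0" --pt "0 0 -0.02 0" --pt "0 0 -0.03 0" --pt "0 0 -0.04 0" --pt "0 0 -0.04 0"

```text
time: 22.65
position: [0.4787, -0.3206, 0.1917]
eef_rot: [0.0, 0.734, 0.679, 0.0]
force: [0.3, 0.5, 0.2]
opening: 0.0449
finger_force: 0.0
```

servo_tool --pt "0 0 -0.05 0" --pt "-0.04 0 -0.03 0" --pt "-0.05 0 0 0" --pt "-0.05 0 0 0" --pt "-0.05 0 0 0"

```text
time: 23.28
position: [0.4637, -0.5115, 0.2709]
eef_rot: [0.001, 0.734, 0.679, 0.0]
force: [1.1, -0.0, 1.4]
opening: 0.0447
finger_force: 0.0
```

servo_tool --pt "-0.04 -0.05 0 0" --pt "0 -0.05 0 0" --pt "0 -0.05 0 0" --pt "0 -0.03 0 0" --pt "0 0 0 0"

```text
time: 23.9
position: [0.2807, -0.535, 0.271]
eef_rot: [0.0, 0.735, 0.678, -0.0]
force: [1.1, -0.3, 0.0]
opening: 0.0449
finger_force: 0.0
```

Run:
```python
from ov import *
go(.4784,-.3207,.0507,85.5)
t=cv2.cvtColor(snap("top","t6"),cv2.COLOR_RGB2BGR); snap("scene","s6")
for c in("scene","top"):
    for n in("padlock_pack_center","stored_pack_center","glue_bottle_center","hinge_pack_center","bearing_pack_center","wrench_center"): print(c,n,[(np.round(d["at"],1),round(d["p"],2)) for d in r.landmark_of(c,n)[:3]])
print(proj("scene",[.4788,-.3208,.037]),proj("top",[.4788,-.3208,.037]))
q=(.4779,-.2891,-.0785); g=t.astype(np.float32)
def prof(l): 
    pp=np.array([proj("top",pose(q,p)) for p in l],np.float32); return cv2.remap(t,pp[:,0].reshape(1,-1),pp[:,1].reshape(1,-1),cv2.INTER_LINEAR)[0].mean(1).round()
print(prof([(-.013,y,.067) for y in np.arange(-.0,-.0651,-.002)]))
print(prof([(.013,y,.067) for y in np.arange(-.0,-.0651,-.002)]))
```

```text
t 23.9 pos [ 0.2807 -0.535   0.271 ] yaw 85.36 F [ 1.15 -0.33  0.02] open 0.0449 ff 0.0 q [-1.2   0.31  1.4  -0.    1.44 -1.12]
inc now-axes [0.2296 0.1797 0.2203] turn -0.0024 inc final-axes [0.2292 0.1803 0.2203]
scene padlock_pack_center [(array([359. , 224.9]), 0.43)]
scene stored_pack_center [(array([356.7, 232.9]), 0.51)]
scene glue_bottle_center [(array([323.1, 189.7]), 0.69)]
scene hinge_pack_center []
scene bearing_pack_center [(array([298. , 176.2]), 0.67)]
scene wrench_center [(array([310.6, 228.8]), 0.63)]
top padlock_pack_center [(array([363.1, 236.7]), 0.65)]
top stored_pack_center [(array([344. , 236.5]), 0.5), (array([342.9, 190.1]), 0.27)]
top glue_bottle_center [(array([389.1, 186.1]), 0.65)]
top hinge_pack_center [(array([315.3, 172.6]), 0.68), (array([311.3, 163.8]), 0.59)]
top bearing_pack_center [(array([347.8, 172.6]), 0.54), (array([322.5, 188.7]), 0.24)]
top wrench_center [(array([340.3, 188.5]), 0.72), (array([361. , 237.8]), 0.35)]
[362.46091423 222.180268  ] [364.24428172 236.65965133]
[ 75.  92. 110. 128. 110.  96.  86.  87.  89.  89.  90.  89.  87.  88.
  88.  88.  88.  91.  94. 100. 110. 118. 122. 116. 111. 101.  87.  77.
  71.  73.  87. 108. 131.]
[ 82.  95. 115. 121. 119. 107. 103. 105. 108. 110. 111. 111. 111. 112.
 113. 114. 115. 115. 113. 114. 119. 128. 138. 141. 134. 122. 108.  88.
  77.  72.  80.  99. 119.]
```

Both networks put the pack within about 3 px of its predicted place. The brightness profile shows the shell centred between the dividers to about 2 mm. The other items that were detected have not moved.

```bash
python3 -c "
from bench import r
print(r.hand_in())"
```

```text
the job is handed in; nothing more can be done
None
```

I handed the job in at about 24 s of the 64 s allowed: the padlock pack came off its peg cleanly, stood on the bench, was taken again front and back, and now stands on the pad in the empty cell, about 2 mm off centre by the last picture (the hand-in returned no verdict).

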